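# Fit the cut-off wheel to the sectioning machine

### The arm

A 6-joint arm with a two-finger parallel gripper is mounted at the origin on the work surface. World frame = base frame: x ahead of the robot, y to its left, z up, the work surface at z = 0. Lengths are in m, angles in rad, forces in N, time in s.
With the tool pointing down it reaches from about 0.325 to 0.875 m from the base axis. Payload 4.4 kg.
Tool frame: the origin (TCP) lies at the very end of the fingers, on their centre line; the grasp point (between the pads) lies 19 mm behind it; z points along the fingers, y is the line along which they close (so a half turn about z gives the same grasp; the last joint's range is limited). The gripper opens to 85 mm and grips with 20 to 120 N. Pads are 22 mm wide; open, the fingers measure 114 mm over their backs; the gripper's body (76 mm by 85 mm) begins 54 mm behind the grasp point. The pads swing forward as they close: fully open they stand 13 mm farther back than shut.
Start: joints at [1.075, 0.207, 1.542, -0, 1.393, -0.15], TCP at [0.194, 0.541, 0.231] pointing down, gripper open.
Joint ranges: [-2.73, 2.73], [-0.86, 2.22], [0.23, 2.46], [-1.11, 4.25], [0.08, 2.63], [-2.82, 2.82]. Speed limits (rad/s): [2.79, 2.79, 3.14, 3.14, 3.14, 3.14].

### API

Orientations are given as a rotation vector (axis times angle).
In Python, from cell import robot, imaging gives the robot as it stands. The module is installed in compiled form; this text tells all that it offers.
- The arm moves only by the tool jog_arm, never from a script. Its argument "rows" is a list of rows, each an object with "rot": the turn, a rotation vector about the tool's x, y, z in units of pi rad (1.0 is pi rad), a list of three; "xyz": the shift along the tool's x, y, z in units of 0.15 m (1.0 is 0.15 m), a list of three; "grip": the opening, from 0 (shut) to 1 (fully open). In form: [{"rot": [wx, wy, wz], "xyz": [x, y, z], "grip": grip}, ...]. A call has 1 to 20 rows; each row shifts and turns the commanded pose from where the row before left it, along the tool's axes as they then stand; what a row does not reach is not made up. A row lasts 1/10 s, in which the tool goes at most 50 mm and 8.59 degrees, less where a joint would pass 70% of its speed; a pose out of reach is approached as far as the arm can. A call with a number of a shift or a turn outside -1 to 1 is refused whole. A call with a gripper value outside its range is refused whole. The fingers move at their own pace and stop on an object; "squeeze" is the grip in N (left out, the last holds). Time passes only in rows, so rows that do not move let the fingers close. It gives the time, the measured TCP pose, the force, the opening and the grip force at its end, in the units of the state.
- robot.observe(): the state, without advancing time (a new reading comes with each control period).
- imaging.snapshot(name): name is "scene" or "side" or "wrist"; returns a dict with "color" (384x512x3 uint8, blue, green, red), "intrinsics" (3x3 intrinsics, pixels), "k1" (the pictures are not rectified: a ray, as slopes to the right and down, at radius r is drawn at 1 + k1 r^2 times it, then the intrinsics apply), "position" and "orientation" of the camera in the world; the wrist camera has in their place "tool_from_camera" (4x4, takes a point from camera to tool coordinates, whose origin is the TCP and whose axes are the flange's). Camera axes: x right, y up, looking along -z (the intrinsics and any distortion apply to the point x, -y, -z); pixel columns grow to the right and rows downward; lengths in m; the calibration is good to about 2 mm. A picture is of the moment at which its call begins: read the wrist's pose just before it. There is no depth.
- robot.sign_off(): hands the job in; it is judged then, once.
The state is a dict: "time_s": time; "joint_pos": joint angles; "joint_vel": joint speeds; "joint_torque": joint torques, N m; "ee_pos": TCP position; "ee_rot": TCP orientation; "force": force on the tool from outside, world axes, zero at the start; "moment": the same for the moment, N m; "grip_width": finger opening in m; "grip_force": force on a finger pad.
Only numpy, scipy, OpenCV 4.12 (cv2) and the standard library are available. Lean on these libraries where they do the work, as an engineer would, in place of code of your own. Each camera call takes 0.05 s, during which the arm holds its last target. There are 200 camera calls.

### The job

Sweep the three sawn offcuts off the machine's deck into its chip trough with the scraper block, keeping your fingers off them, and stand the scraper back on the bench. Then fit the arbor with the large thin cut-off wheel: push its shaft into the spindle hub, turning it until the key slips into the keyway, and keep pushing against the ejector spring until the flange is fully home on the hub. Finish while still holding it pressed home, so that I can tighten the clamp screws; leave the other things on the bench where they are.

Things in the scene. Friction and masses are not known exactly. Their poses are not given: they have to be found in the camera images.
- machine: Fixed saw-and-grind machine, charcoal with a cream deck 110 mm above the bench. Origin on the bench; x away from the robot, y left, z up, turned up to 0.15 rad. Casing x -140..140, y -340..180 mm. On the deck: 7 mm lip at x -140..-132; back housing x 85..140, 40 high; hub at x 0, y 70; trough; platen radius 92 at x -15, y -238, 24 high; black column x 88..136, y -185..-130, 125 high.
- hub_face (a point): Centre of the spindle hub's top face (130 mm above the bench, 20 above the deck); axes of the machine's frame, not turning with the spindle. Steel ring, 43 mm outer diameter, bore 22 mm, one keyway 9 mm wide, cut to 16 mm from the axis, open at the top, all the way down. Brake on. The keyway points anywhere within 0.45 rad either side of the machine's +x: seen from above, not reported.
- ejector_top (a point): Top of the spring plunger in the hub's bore when nothing presses on it, 34 mm below hub_face (a fixed point). It meets the shaft's tip 6 mm before the arbor is home and pushes up with 6 N there and 10.5 N at home: an arbor that is let go rises 6 mm.
- trough (a point): Middle of the chip trough's opening, at deck height (110 mm above the bench). The opening is 115 mm along the machine's x and 110 mm along its y (machine x -120..-5, y -130..-20 mm) and 60 mm deep; axes of the machine's frame.
- scraper_grip (a point): Middle of the upright grip of the white scraper block, 43 mm above its rubber edge, on which it stands on the bench. Foot 70 mm long (x) x 24 mm thick (y) x 22 mm high; above it the grip, 52 mm long (x) x 18 mm thick (y), from 22 to 64 mm above the edge. z up. About 120 g.
- offcut1 (a point): Centre of a sawn copper terminal offcut, a block 14 x 9 x 9 mm of 10 g, lying on the deck between the hub and the front lip; in the machine's frame x -80..-46, y 22..36 mm.
- offcut2 (a point): Centre of the second offcut, the same kind; in the machine's frame x -80..-46, y 60..74 mm.
- offcut3 (a point): Centre of the third offcut, the same kind; in the machine's frame x -80..-46, y 98..112 mm.
- arbor_head (a point): Centre of the aluminium head of the arbor with the cut-off wheel (brown, 125 mm diameter, 2.4 mm thick). Head 34 mm (x) x 24 mm across its two flats (y) x 44 mm tall; below it a 36 mm collar, then the wheel's top 27 mm below this point. z up. The key is on the +x side, as is the groove in the head's top (middle to +x end). Starts within 0.5 rad of the world's x. 0.35 kg.
- arbor_seat (a point): Centre of the underside of that arbor's 40 mm flange, 35 mm below arbor_head; rests on hub_face when home. Under it the shaft, 20 mm diameter, 40 mm long, tip chamfered 4 mm. The key, 6 mm wide, stands out to 14 mm from the axis and begins 14 mm above the tip: the plain end enters first, then the key rides on the hub's face (26 mm short of home) until it meets the keyway.
- stand_a: Fixed round aluminium stand, 60 mm diameter and tall (foot 80 mm), that holds the cut-off wheel's arbor at the start: shaft in its 32 mm hole, 40 mm deep in it, flange on the rim. Origin under its middle. It may be the near or the far one of the two stands.
- lap_arbor: Bystander: the other arbor, with a small thick grey disc (80 mm diameter, 14 mm thick) and the same kind of head, in the other, equal stand; origin at its flange's underside, on the rim.
- bottle: Bystander: red bottle with a white cap, 56 mm diameter, 118 mm tall; origin under its middle.
- swab_box: Bystander: white box 75 x 115 x 35 mm full of cotton swabs; origin under its middle.
- puck: Bystander: resin specimen puck, 32 mm diameter, 18 mm tall; origin under its middle.
- hex_key: Bystander: dark hex key, 100 mm long, 6 mm thick, lying on the bench; origin at its middle.
Mind the look-alikes: they are no part of the job. Of the things like the part that bears arbor_head, leave any that is green or purple; of the rest the smaller one is meant.

How it is judged:
On the way, in this order (a step that is already met when the one before it is completed fails the run):
1. the three offcuts lie in the chip trough, swept there while the scraper block is held (z of each of offcut1, offcut2, offcut3 in the frame of machine below 0.085 m and x of offcut1 in the frame of machine between -0.122 and -0.003 m and y of offcut1 in the frame of machine between -0.132 and -0.018 m and x of offcut2 in the frame of machine between -0.122 and -0.003 m and y of offcut2 in the frame of machine between -0.132 and -0.018 m and x of offcut3 in the frame of machine between -0.122 and -0.003 m and y of offcut3 in the frame of machine between -0.132 and -0.018 m and contact force between the fingers and scraper above 0.5 N), for 0.2 s.
2. the scraper stands on the bench again, let go (height (world z) of scraper_grip below 0.05 m and contact force between the fingers and scraper below 0.1 N and linear speed of scraper below 0.05 m/s), for 0.2 s.
3. the cut-off wheel's arbor is home in the spindle hub (z of arbor_seat in the frame of hub_face between -0.003 and 0.0025 m and horizontal distance between arbor_seat and hub_face below 0.003 m and angle between arbor_seat's own z axis and vertical below 0.06 rad), for 0.2 s.
At the end, for the whole second after the job is handed in: Arbor home in the hub: flange within 2.5 mm of the hub face in height, 3 mm sideways, tilt under 0.06 rad, still, and held down by the fingers (over 2 N; let go, it rises 6 mm). The three offcuts lie in the trough below the deck; the scraper stands upright and still on the bench, let go (all of step 3 and contact force between the fingers and arbor above 2 N and z of each of offcut1, offcut2, offcut3 in the frame of machine below 0.085 m and x of offcut1 in the frame of machine between -0.122 and -0.003 m and y of offcut1 in the frame of machine between -0.132 and -0.018 m and x of offcut2 in the frame of machine between -0.122 and -0.003 m and y of offcut2 in the frame of machine between -0.132 and -0.018 m and x of offcut3 in the frame of machine between -0.122 and -0.003 m and y of offcut3 in the frame of machine between -0.132 and -0.018 m and height (world z) of scraper_grip between 0 and 0.05 m and angle between scraper_grip's own z axis and vertical below 0.2 rad and linear speed of scraper below 0.03 m/s and linear speed of arbor below 0.02 m/s); the arm keeps its last pose, push and grip.
It fails at once if the fingers touch an offcut (contact force between the fingers and chip1 above 0.5 N or contact force between the fingers and chip2 above 0.5 N or contact force between the fingers and chip3 above 0.5 N).
It fails at once if another thing on the bench is moved by more than 20 mm (distance of any of bottle, swab_box, puck, hex_key, lap_arbor from where it was at the start of the episode above 0.02 m).
It also fails if it takes over 67 s, if anything falls off the work surface, if the arm or the gripper's body presses on something with over 40 N, if the wrist force passes 120 N, or if a joint passes its speed limit or range.

## Working session

There is one attempt and no reset: what is moved stays moved. The work goes in short steps, Python scripts to look and compute and a tool call to move; the robot and the scene stay as the last step left them, time stands still between calls to the robot, and variables do not carry over. Pictures are saved under pics/ and viewed, at most 10 in all, crops included, and the job is handed in when it is done.

Besides the shell and the picture viewer there is one more tool, called after ">>>" in YAML: its name, and indented under it one key for each argument. jog_arm: Moves the arm, as the interface text tells. Shifts and turns lie within -1 to 1; 1 stands for 0.15 m of shift or pi rad of turn. Its arguments: {"type":"object","properties":{"rows":{"type":"array","items":{"type":"object","properties":{"rot":{"type":"array","items":{"type":"number"}},"xyz":{"type":"array","items":{"type":"number"}},"grip":{"type":"number"}}}},"squeeze":{"type":"number"}},"required":["rows"]}

```bash
mkdir -p pics; cat > h.py <<'E'
import numpy as np, cv2
from scipy.spatial.transform import Rotation as R
from cell import robot, imaging
def cam(name):
    st=robot.observe(); s=imaging.snapshot(name)
    if 'tool_from_camera' in s:
        T=np.eye(4);T[:3,:3]=R.from_rotvec(st['ee_rot']).as_matrix();T[:3,3]=st['ee_pos']
        T=T@np.array(s['tool_from_camera'])
    else:
        T=np.eye(4);o=np.array(s['orientation'])
        T[:3,:3]=o if o.shape==(3,3) else (R.from_rotvec(o) if o.size==3 else R.from_quat(o)).as_matrix()
        T[:3,3]=s['position']
    return dict(img=s['color'],K=np.array(s['intrinsics']),k1=s['k1'],T=T)
def ray(c,u,v):
    K=c['K'];d=np.array([(u-K[0,2])/K[0,0],(v-K[1,2])/K[1,1]]);s=d.copy()
    for _ in range(20): s=d/(1+c['k1']*(s@s))
    return c['T'][:3,3],c['T'][:3,:3]@np.array([s[0],-s[1],-1])
def onz(c,u,v,z):
    p,d=ray(c,u,v);return p+d*(z-p[2])/d[2]
def proj(c,P):
    q=c['T'][:3,:3].T@(np.array(P)-c['T'][:3,3]);s=np.array([q[0],-q[1]])/-q[2]
    s=s*(1+c['k1']*(s@s));return c['K'][0,0]*s[0]+c['K'][0,2],c['K'][1,1]*s[1]+c['K'][1,2]
E
python3 - <<'E'
from h import *
import pickle
s=imaging.snapshot('scene');print({k:v for k,v in s.items() if k!='color'})
st=robot.observe();print(st)
C={n:cam(n) for n in('scene','side','wrist')}
pickle.dump(C,open('c0.pkl','wb'))
print(C['scene']['T'],C['side']['T'],C['wrist']['T'])
im=np.hstack([C['scene']['img'],C['side']['img']])
for n in C: cv2.imwrite(f'pics/{n}0.png',cv2.resize(C[n]['img'],(800,600),interpolation=cv2.INTER_CUBIC))
E
```

```text
{'intrinsics': array([[412.11278729,   0.        , 260.48397173],
       [  0.        , 412.11278729, 186.64602252],
       [  0.        ,   0.        ,   1.        ]]), 'k1': 0.04582642357821007, 'position': array([1.2515329 , 0.5905039 , 0.81506385]), 'orientation': array([0.51763212, 0.91555534, 1.93543836])}
{'time_s': 0.05, 'joint_pos': array([ 1.07547867e+00,  2.07441917e-01,  1.54294635e+00,  1.12136773e-05,
        1.39351991e+00, -1.50481872e-01]), 'joint_vel': array([-2.49637194e-03, -2.36443356e-03, -4.03077523e-04,  2.41875077e-04,
        2.13645068e-03,  4.76457237e-05]), 'joint_torque': array([-2.70245791e-04, -3.84394670e+01, -2.92808747e+01, -2.74524600e-04,
        5.21412352e-03,  5.37484681e-06]), 'ee_pos': array([0.1940073 , 0.5404766 , 0.23011693]), 'ee_rot': array([-0.5388619 , -3.09427513,  0.00344293]), 'force': array([0.1821552 , 0.0900902 , 0.71950405]), 'moment': array([-0.04953395,  0.00100321, -0.01519416]), 'grip_force': 0.0, 'grip_width': 0.08517041280858845}
[[-0.50287916 -0.5535871   0.66381765  1.2515329 ]
 [ 0.86432898 -0.3159116   0.39132502  0.5905039 ]
 [-0.00692479  0.77054603  0.63734673  0.81506385]
 [ 0.          0.          0.          1.        ]] [[ 0.93444776  0.1890045  -0.30180238  0.11297442]
 [-0.35594634  0.52066974 -0.77601883 -0.83261075]
 [ 0.01046831  0.83257451  0.55381414  0.80737117]
 [ 0.          0.          0.          1.        ]] [[ 0.33811426 -0.89021462 -0.30528131  0.11613428]
 [ 0.94110377  0.31929113  0.11125141  0.56777443]
 [-0.00156402 -0.32491708  0.94574121  0.37399824]
 [ 0.          0.          0.          1.        ]]
```

View pics/scene0.png

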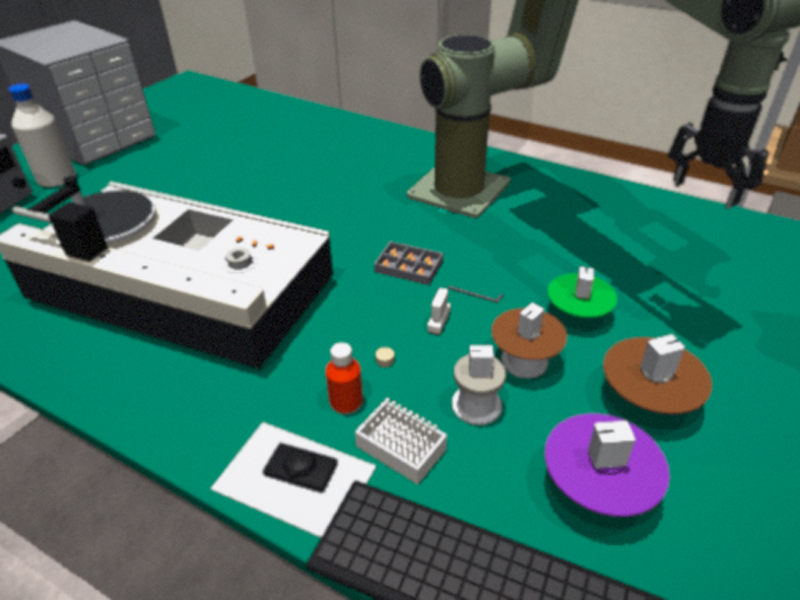

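View pics/side0.png

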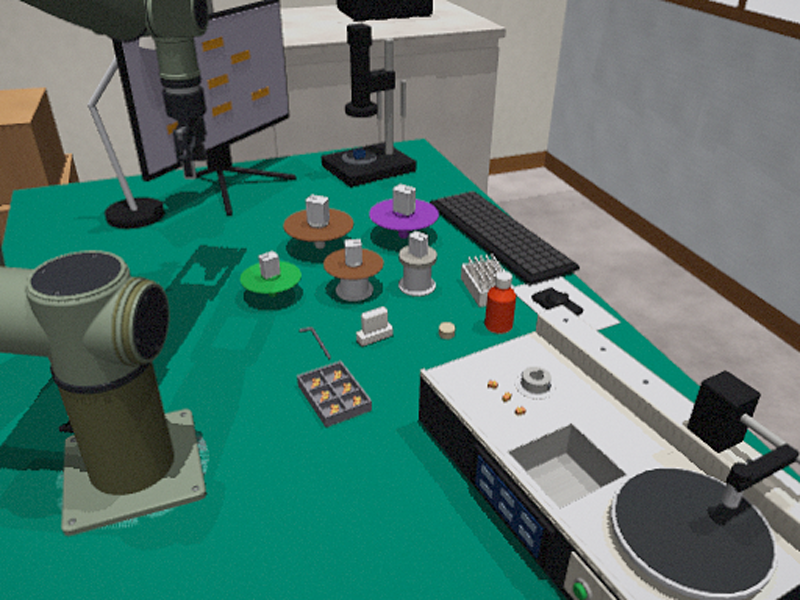

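Candidates for the arbor, scene picture in 800x600 px: brown small (530,332), brown large (657,378), green (582,295), purple (607,465). Green and purple are excluded. Of the two brown ones, the smaller at (530,332), which sits in a round stand, fits the description. The hub is at (239,257), the offcuts at about (255,243), and the scraper at (438,310). The box of copper bits at (410,262) is a decoy.

```bash
python3 - <<'E'
from h import *
import pickle
C=pickle.load(open('c0.pkl','rb'));S,D=C['scene'],C['side'];k=.64
def tri(a,b):
    p,d=ray(S,a[0]*k,a[1]*k);q,e=ray(D,b[0]*k,b[1]*k)
    A=np.stack([d,-e],1);t=np.linalg.lstsq(A,q-p,rcond=None)[0]
    x,y=p+d*t[0],q+e*t[1];return ((x+y)/2).round(4),np.linalg.norm(x-y).round(4)
for n,a,b in [('hub',(239,256),(537,378)),('scrtop',(439,294),(374,313)),('headS',(531,313),(354,245)),('headL',(662,345),(317,201)),('lap',(482,352),(419,238)),('bottlecap',(342,350),(503,278)),('puck',(385,353),(447,328)),('green',(586,272),(269,257))]:
    print(n,*tri(a,b))
for n,a in [('t',(193,210)),('t',(232,222)),('t',(206,249)),('t',(160,237))]: print(n,onz(S,a[0]*k,a[1]*k,.11).round(4))
for n,a in [('t',(573,425)),('t',(628,468)),('t',(561,514)),('t',(510,459)),('corner',(420,372))]: print('side',n,onz(D,a[0]*k,a[1]*k,.11).round(4))
for nm,c in(('scene',S),('side',D)):
    h=cv2.cvtColor(c['img'],cv2.COLOR_BGR2HSV);m=cv2.inRange(h,(5,120,100),(22,255,255))
    n,l,s,ce=cv2.connectedComponentsWithStats(m)
    for i in range(1,n):
        if 5<s[i,4]<200:
            p=onz(c,*ce[i],.1145)
            if p[1]<0.05: print(nm,ce[i].round(1),s[i,4],p.round(4))
x,y,w,hh=270,180,110,90
a=cv2.resize(S['img'][y:y+hh,x:x+w],None,fx=5,fy=5,interpolation=cv2.INTER_CUBIC)
cv2.imwrite('pics/cand.png',a)
E
```

```text
hub [ 0.5969 -0.1498  0.1236] 0.006
scrtop [0.4483 0.1818 0.0628] 0.0057
headS [0.4675 0.3617 0.1102] 0.0055
headL [0.446  0.5648 0.1195] 0.0019
lap [0.5979 0.3326 0.1179] 0.008
bottlecap [0.6935 0.141  0.1114] 0.0058
puck [0.5859 0.1494 0.0153] 0.0058
green [0.2981 0.4006 0.0949] 0.0073
t [ 0.5078 -0.349   0.11  ]
t [ 0.502 -0.251  0.11 ]
t [ 0.5952 -0.2307  0.11  ]
t [ 0.6094 -0.3341  0.11  ]
side t [ 0.6047 -0.2465  0.11  ]
side t [ 0.6291 -0.3413  0.11  ]
side t [ 0.5051 -0.3755  0.11  ]
side t [ 0.4892 -0.273   0.11  ]
side corner [ 0.4437 -0.0627  0.11  ]
side [215.2 239.4] 13 [ 0.3183 -0.0276  0.1145]
side [201.6 244.3] 19 [ 0.2828 -0.0337  0.1145]
side [221.2 247.4] 17 [ 0.3232 -0.0606  0.1145]
side [314.9 245.6] 16 [ 0.5341 -0.1312  0.1145]
side [206.9 253. ] 14 [ 0.2863 -0.0679  0.1145]
side [324.  253.4] 16 [ 0.5416 -0.1631  0.1145]
side [227.6 255.9] 16 [ 0.3285 -0.094   0.1145]
side [213.5 261.2] 17 [ 0.2931 -0.0999  0.1145]
side [332.6 262.4] 16 [ 0.5454 -0.197   0.1145]
```

View pics/cand.png

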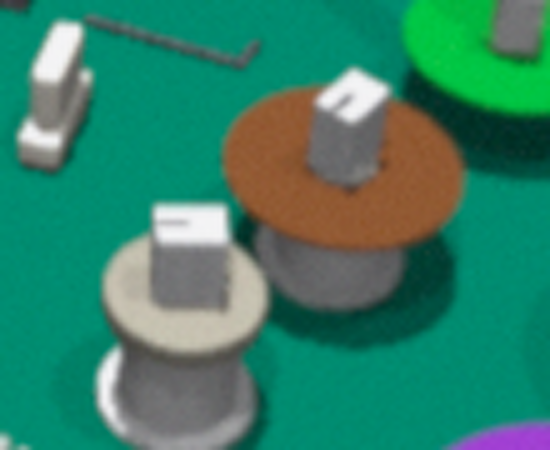

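The crop shows the brown 125 mm wheel's head at crop (350,125), standing in its stand and distinct from the grey lap arbor beside it. That is the one meant. Next is a close look with the wrist camera.

```bash
cat >> h.py <<'E'
def plan(x,y,z,ydir=None):
    """shift in tool axes/0.15, turn/pi about tool z so tool y lies along world angle ydir (mod pi); shift given in axes before turning"""
    st=robot.observe();M=R.from_rotvec(st['ee_rot']).as_matrix()
    d=M.T@(np.array([x,y,z])-st['ee_pos'])
    cur=np.arctan2(M[1,1],M[0,1]);t=0
    if ydir is not None: t=-((ydir-cur+np.pi/2)%np.pi-np.pi/2)
    print('xyz/.15',(d/.15).round(4),'rows>=',np.linalg.norm(d)/.05,'| rz/pi',round(t/np.pi,4),'rows>=',abs(np.degrees(t))/8.59,'cur yaw',round(cur,4),'tilt',M[:,2].round(4),'q6',st['joint_pos'][5].round(3),'t',st['time_s'])
E
python3 - <<'E'
from h import *
plan(.47,.25,.30)
plan(.47,.25,.30,np.pi/2)
E
```

```text
xyz/.15 [-2.3859 -1.2033 -0.4619] rows>= 8.135275299005178 | rz/pi 0.0 rows>= 0.0 cur yaw 1.226 tilt [-7.0e-04 -1.3e-03 -1.0e+00] q6 -0.151 t 0.2
xyz/.15 [-2.3859 -1.2033 -0.4619] rows>= 8.135275299005178 | rz/pi -0.1097 rows>= 2.2997360717758553 cur yaw 1.226 tilt [-7.0e-04 -1.3e-03 -1.0e+00] q6 -0.151 t 0.2
```

>>> jog_arm:
  rows:
    - {"xyz":[-0.2,-0.1,-0.04],"grip":1}
    - {"xyz":[-0.2,-0.1,-0.04],"grip":1}
    - {"xyz":[-0.2,-0.1,-0.04],"grip":1}
    - {"xyz":[-0.2,-0.1,-0.04],"grip":1}
    - {"xyz":[-0.2,-0.1,-0.04],"grip":1}
    - {"xyz":[-0.2,-0.1,-0.04],"grip":1}
    - {"xyz":[-0.2,-0.1,-0.04],"grip":1}
    - {"xyz":[-0.2,-0.1,-0.04],"grip":1}
    - {"xyz":[-0.2,-0.1,-0.04],"grip":1}
    - {"xyz":[-0.2,-0.1,-0.04],"grip":1}
    - {"xyz":[-0.2,-0.1,-0.04],"grip":1}
    - {"xyz":[-0.19,-0.1,-0.02],"grip":1}
    - {"rot":[0,0,-0.035],"grip":1}
    - {"rot":[0,0,-0.035],"grip":1}
    - {"rot":[0,0,-0.04],"grip":1}
    - {"xyz":[0,0,0],"grip":1}
    - {"xyz":[0,0,0],"grip":1}

```text
validation failed for argument at $.ro...
```

```bash
python3 - <<'E'
from h import *
import pickle
st=robot.observe();print(st['ee_pos'],st['time_s']);plan(.47,.25,.30,np.pi/2)
c=cam('wrist');pickle.dump(c,open('w1.pkl','wb'))
cv2.imwrite('pics/w1.png',cv2.resize(c['img'],(800,600),interpolation=cv2.INTER_CUBIC))
E
```

```text
[0.19413988 0.54074563 0.23053826] 0.2
xyz/.15 [-2.3859 -1.2033 -0.4619] rows>= 8.135275299005178 | rz/pi -0.1097 rows>= 2.2997360717758553 cur yaw 1.226 tilt [-7.0e-04 -1.3e-03 -1.0e+00] q6 -0.151 t 0.2
```

View pics/w1.png

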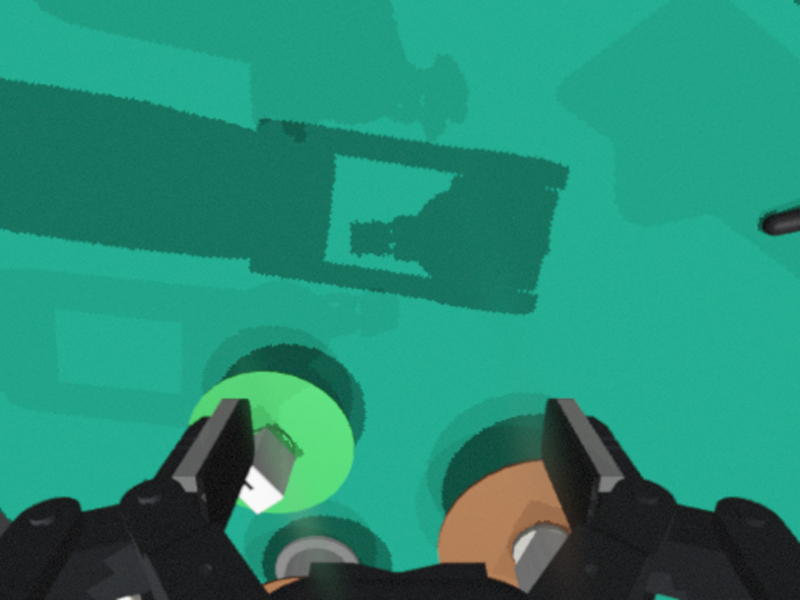

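The wrist view shows the start area: green arbor at (275,440) and the large brown one at bottom right. The fingers fill the lower third of the picture. The move was refused because its rows lacked fields, so I'm resending it with full rows.

>>> jog_arm:
  rows:
    - {"rot":[0,0,0],"xyz":[-0.2,-0.1,-0.06],"grip":1}
    - {"rot":[0,0,0],"xyz":[-0.2,-0.1,-0.06],"grip":1}
    - {"rot":[0,0,0],"xyz":[-0.2,-0.1,-0.06],"grip":1}
    - {"rot":[0,0,0],"xyz":[-0.2,-0.1,-0.06],"grip":1}
    - {"rot":[0,0,0],"xyz":[-0.2,-0.1,-0.06],"grip":1}
    - {"rot":[0,0,0],"xyz":[-0.2,-0.1,-0.06],"grip":1}
    - {"rot":[0,0,0],"xyz":[-0.2,-0.1,-0.06],"grip":1}
    - {"rot":[0,0,0],"xyz":[-0.2,-0.1,-0.06],"grip":1}
    - {"rot":[0,0,0],"xyz":[-0.2,-0.1,-0.06],"grip":1}
    - {"rot":[0,0,0],"xyz":[-0.2,-0.1,-0.06],"grip":1}
    - {"rot":[0,0,-0.035],"xyz":[0,0,0],"grip":1}
    - {"rot":[0,0,-0.035],"xyz":[0,0,0],"grip":1}
    - {"rot":[0,0,-0.04],"xyz":[0,0,0],"grip":1}
    - {"rot":[0,0,0],"xyz":[0,0,0],"grip":1}
    - {"rot":[0,0,0],"xyz":[0,0,0],"grip":1}
  squeeze: 60

```text
time_s: 1.75
ee_pos: [0.4259, 0.2986, 0.3212]
ee_rot: [-0.003, -3.141, 0.0]
force: [0.6, 0.8, -1.0]
grip_width: 0.0853
grip_force: 0.0
```

```bash
python3 - <<'E'
from h import *
import pickle
st=robot.observe();print(st['ee_pos'],st['time_s']);plan(.47,.25,.30,np.pi/2)
c=cam('wrist');pickle.dump(c,open('w1.pkl','wb'))
cv2.imwrite('pics/w1b.png',cv2.resize(c['img'],(800,600),interpolation=cv2.INTER_CUBIC))
plan(.53,-.16,.34,np.pi/2)
E
```

```text
[0.42590613 0.29857086 0.32118058] 1.75
xyz/.15 [-0.2945 -0.3233  0.1412] rows>= 1.3786970860598535 | rz/pi -0.0005 rows>= 0.011487287392187484 cur yaw 1.5691 tilt [-2.e-04 -1.e-04 -1.e+00] q6 -1.124 t 1.75
xyz/.15 [-0.6979 -3.0565 -0.1252] rows>= 9.413019310645257 | rz/pi -0.0004 rows>= 0.008179698141456571 cur yaw 1.5696 tilt [-2.e-04 -1.e-04 -1.e+00] q6 -1.125 t 1.8
```

View pics/w1b.png

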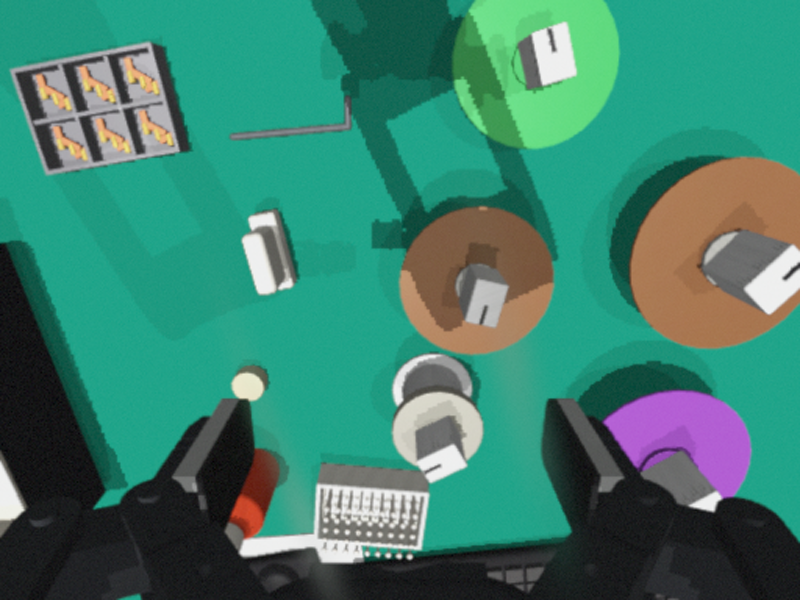

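Brown arbor: wheel centred at (477,280), head top at about (486,302), groove pointing down the picture (world +x). The scraper grip top is at (260,262) and the puck at (249,383). Next I look at the machine from above.

>>> jog_arm:
  rows:
    - {"rot":[0,0,0],"xyz":[-0.04,-0.28,-0.044],"grip":1}
    - {"rot":[0,0,0],"xyz":[-0.04,-0.28,-0.044],"grip":1}
    - {"rot":[0,0,0],"xyz":[-0.04,-0.28,-0.044],"grip":1}
    - {"rot":[0,0,0],"xyz":[-0.04,-0.28,-0.044],"grip":1}
    - {"rot":[0,0,0],"xyz":[-0.04,-0.28,-0.044],"grip":1}
    - {"rot":[0,0,0],"xyz":[-0.04,-0.28,-0.044],"grip":1}
    - {"rot":[0,0,0],"xyz":[-0.04,-0.28,-0.044],"grip":1}
    - {"rot":[0,0,0],"xyz":[-0.04,-0.28,-0.044],"grip":1}
    - {"rot":[0,0,0],"xyz":[-0.04,-0.28,-0.044],"grip":1}
    - {"rot":[0,0,0],"xyz":[-0.04,-0.28,-0.044],"grip":1}
    - {"rot":[0,0,0],"xyz":[-0.04,-0.28,-0.044],"grip":1}
    - {"rot":[0,0,0],"xyz":[-0.04,-0.2,-0.044],"grip":1}
    - {"rot":[0,0,0],"xyz":[0,0,0],"grip":1}
    - {"rot":[0,0,0],"xyz":[0,0,0],"grip":1}

```text
time_s: 3.2
ee_pos: [0.4983, -0.1936, 0.4001]
ee_rot: [-0.002, -3.141, -0.001]
force: [-0.7, -0.2, 0.3]
grip_width: 0.0853
grip_force: 0.0
```

```bash
python3 - <<'E'
from h import *
import pickle
st=robot.observe();print(st['ee_pos'],st['time_s'])
c=cam('wrist');pickle.dump(c,open('w2.pkl','wb'))
cv2.imwrite('pics/w2.png',cv2.resize(c['img'],(800,600),interpolation=cv2.INTER_CUBIC))
h=cv2.cvtColor(c['img'],cv2.COLOR_BGR2HSV);m=cv2.inRange(h,(5,120,100),(22,255,255))
n,l,s,ce=cv2.connectedComponentsWithStats(m)
for i in range(1,n):
    if s[i,4]>20: print('chip',ce[i].round(1)/.64,s[i,4],onz(c,*ce[i],.1145).round(4))
# scraper & arbor from w1
w=pickle.load(open('w1.pkl','rb'));im=w['img'];g=im.min(2)
sub=np.zeros_like(g);sub[128:195,150:195]=g[128:195,150:195]
for th in(150,180,200,220):
    m=(sub>th).astype(np.uint8);cs,_=cv2.findContours(m,0,2)
    if not cs: continue
    k=max(cs,key=cv2.contourArea)
    P=np.array([onz(w,*p,.064)[:2] for p in k[:,0]])
    r=cv2.minAreaRect((P*1000).astype(np.float32));print('scr',th,cv2.contourArea(k),r)
h=cv2.cvtColor(im,cv2.COLOR_BGR2HSV);m=cv2.inRange(h,(5,90,60),(20,255,255));m[:, :250]=0;m[:,360:]=0
cs,_=cv2.findContours(m,0,2);k=max(cs,key=cv2.contourArea)
P=np.array([onz(w,*p,.068)[:2] for p in cv2.convexHull(k)[:,0]])
A=np.c_[2*P,np.ones(len(P))];s=np.linalg.lstsq(A,(P**2).sum(1),rcond=None)[0];print('wheel',s[:2],np.sqrt(s[2]+s[:2]@s[:2]))
cr=np.hstack([cv2.resize(im[130:195,150:195],(360,520),interpolation=cv2.INTER_CUBIC),cv2.resize(im[160:215,285:335],(436,480),interpolation=cv2.INTER_CUBIC).copy() if 0 else cv2.copyMakeBorder(cv2.resize(im[160:215,285:335],(400,440),interpolation=cv2.INTER_CUBIC),0,80,0,0,0)])
cv2.imwrite('pics/w1c.png',cr)
E
```

```text
[ 0.4983161  -0.1935598   0.40014381] 3.2
chip [611.5625   16.09375] 144 [ 0.3375 -0.0324  0.1145]
chip [653.59375  11.25   ] 137 [ 0.3339 -0.0006  0.1145]
chip [692.65625   5.78125] 69 [0.3296 0.0289 0.1145]
chip [693.28125  51.5625 ] 90 [0.3614 0.0348 0.1145]
chip [648.125  53.75 ] 105 [ 0.3635 -0.0006  0.1145]
chip [612.65625  62.96875] 141 [ 0.3704 -0.0275  0.1145]
chip [ 67.34375 216.40625] 22 [ 0.4887 -0.476   0.1145]
chip [469.21875 269.21875] 39 [ 0.5364 -0.132   0.1145]
chip [432.65625 274.84375] 43 [ 0.5415 -0.1638  0.1145]
chip [710.    401.875] 506 [0.6697 0.108  0.1145]
scr 150 461.0 ((450.96905517578125, 184.5351104736328), (51.09880447387695, 16.818958282470703), 11.079703330993652)
scr 180 425.5 ((451.2329406738281, 184.27664184570312), (50.06187057495117, 15.983251571655273), 11.012163162231445)
scr 200 398.5 ((451.37451171875, 184.1790771484375), (49.32136154174805, 15.211690902709961), 11.09849739074707)
scr 220 350.0 ((451.82183837890625, 183.7719268798828), (48.09716796875, 13.9777250289917), 10.923544883728027)
wheel [0.46658559 0.3610322 ] 0.06196114072880876
```

View pics/w2.png

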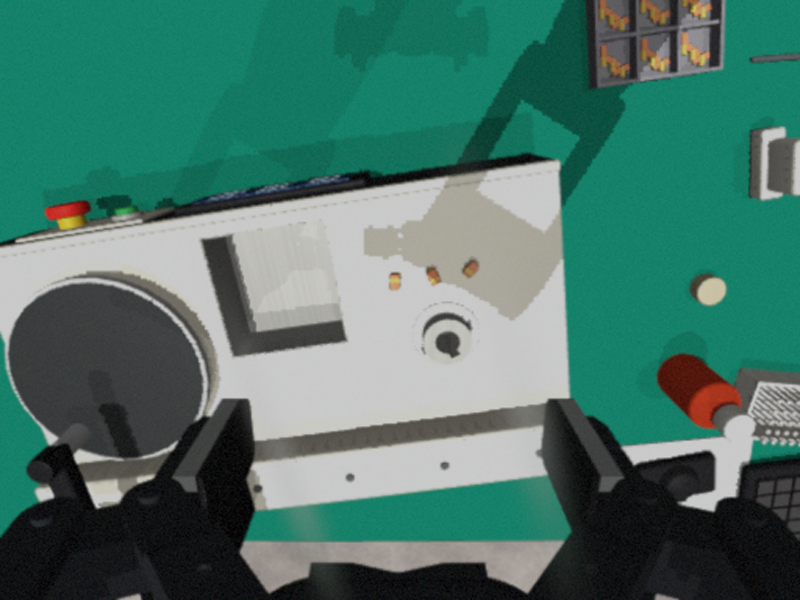

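View pics/w1c.png

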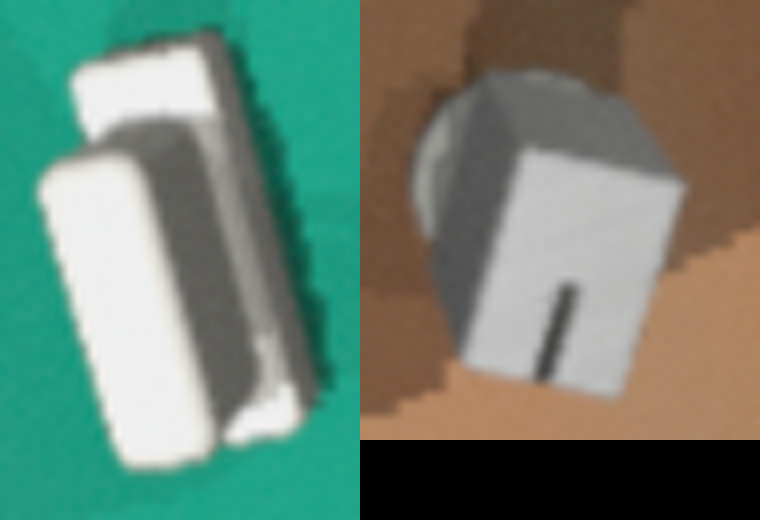

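The wrist picture shows the hub top at (447,341), the offcuts at (395,281), (433,275) and (471,268), the trough corners at (203,240), (327,221), (346,340) and (233,355), and the platen at (107,367). In the crop the head's groove runs toward world +x and the scraper grip's long axis is near x (+0.19 rad).

```bash
python3 - <<'E'
from h import *
import pickle
c=pickle.load(open('w2.pkl','rb'));w=pickle.load(open('w1.pkl','rb'));k=.64
im=c['img'];h=cv2.cvtColor(im,cv2.COLOR_BGR2HSV)
m=cv2.inRange(h,(0,70,40),(25,255,255));m[:160]=0;m[190:]=0;m[:,:240]=0;m[:,310:]=0
n,l,s,ce=cv2.connectedComponentsWithStats(m);chips=[]
for i in range(1,n):
    if s[i,4]>15: chips.append(onz(c,*ce[i],.1145));print('chip',ce[i].round(1),s[i,2:],chips[-1].round(4))
f=lambda u,v,z:onz(c,u*k,v*k,z)[:2].round(4)
hub=f(447,341,.13);pl=f(107,367,.134);print('hub',hub,'platen',pl)
d=hub-pl;print('yaw from hub-platen',np.arctan2(d[1],d[0])-np.arctan2(.308,.015),np.linalg.norm(d),np.hypot(.308,.015))
a,b=f(30,246,.117),f(545,168,.117);d=b-a;print('front edge',a,b,np.arctan2(d[1],d[0])-np.pi/2)
T=[f(*p,.11) for p in((203,240),(327,221),(346,340),(233,355))];print('trough',T)
for i,j,o in((0,1,np.pi/2),(3,2,np.pi/2),(1,2,0),(0,3,0)):d=T[j]-T[i];print(np.arctan2(d[1],d[0])-o,np.linalg.norm(d))
H=np.array([onz(w,*p,.117)[:2] for p in((305.6,178.4),(325.4,183.1),(317.5,209.6),(298.4,205.9))])
print('head top',H.mean(0),cv2.minAreaRect((H*1000).astype(np.float32)));d=H[2]+H[3]-H[0]-H[1];print('yaw head',np.arctan2(d[1],d[0]))
cv2.imwrite('pics/w2c.png',np.hstack([cv2.resize(im[190:245,258:313],(550,550),interpolation=cv2.INTER_CUBIC)]))
E
```

```text
chip [300.8 171.8] [10 11 72] [ 0.5357 -0.1313  0.1145]
chip [276.9 176.1] [ 9 11 60] [ 0.5418 -0.1638  0.1145]
chip [252.5 176.6] [ 6  4 22] [ 0.5425 -0.1972  0.1145]
chip [252.4 182.2] [ 6  6 32] [ 0.5505 -0.1974  0.1145]
hub [ 0.5977 -0.151 ] platen [ 0.6213 -0.4558]
yaw from hub-platen 0.12593649726225387 0.30571228303749914 0.3083650434144571
front edge [ 0.5138 -0.5131] [ 0.4501 -0.0741] 0.14409681513925499
trough [array([ 0.5109, -0.3633]), array([ 0.4947, -0.2548]), array([ 0.6054, -0.2423]), array([ 0.6206, -0.3488])]
0.1482138456661808 0.10970273469699832
0.14176559673716782 0.10757922661926884
0.1124415174563817 0.11140350084265763
0.13141686571882796 0.11065414587804655
head top [0.46711375 0.3620067 ] ((466.9140930175781, 362.0553894042969), (23.084733963012695, 33.487911224365234), 78.2315673828125)
yaw head -0.20581564629539625
```

View pics/w2c.png

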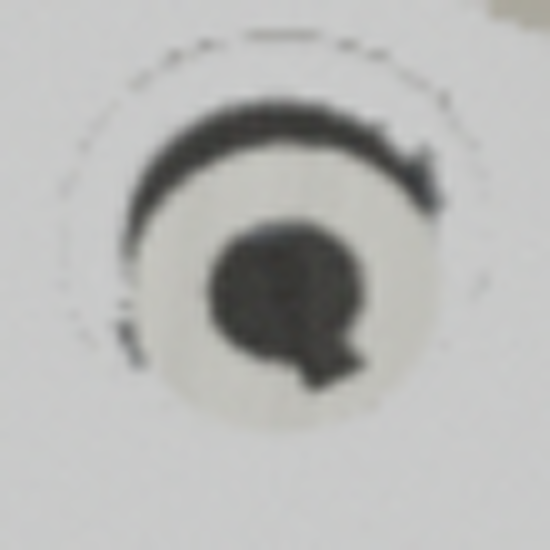

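The hub ring's centre is at crop (288,288). The keyway's end is at (335,372), so it points about 0.5 rad from world +x toward +y. Now plan the scraper grasp.

```bash
cat >> h.py <<'E'
HUB=np.array([.5982,-.1507]);MY=.135
def mach(x,y):
    o=R.from_euler('z',MY).as_matrix()[:2,:2]@np.array([x,y-.07]);return HUB+o
def inv(p): return R.from_euler('z',-MY).as_matrix()[:2,:2]@(np.array(p)-HUB)+[0,.07]
E
python3 - <<'E'
from h import *
import pickle
c=pickle.load(open('w2.pkl','rb'))
g=lambda u,v:onz(c,258+u/10,190+v/10,.13)[:2]
hc,b,kx=g(288,288),g(286,290),g(335,372);print('hub',hc,'bore',b)
for o in(hc,b):
    d=kx-o;print('key angle',np.arctan2(d[1],d[0]),np.linalg.norm(d))
for p in((.5357,-.1313),(.5418,-.1638),(.546,-.1973)):print('chip m',inv(p).round(4))
for t in((.505,-.309),):print([inv(q).round(3) for q in((.5109,-.3633),(.4947,-.2548),(.6054,-.2423),(.6206,-.3488))])
plan(.451,.1845,.12,.193+np.pi/2)
print(mach(-.066,.14),mach(-.066,-.04))
E
```

```text
hub [ 0.59856118 -0.1499771 ] bore [ 0.59886134 -0.15024384]
key angle 0.4985250396475371 0.01453645333663487
key angle 0.5247537679870167 0.014405320541653083
chip m [-0.0593  0.0976]
chip m [-0.0576  0.0646]
chip m [-0.058   0.0308]
[array([-0.115, -0.129]), array([-0.117, -0.019]), array([-0.005, -0.022]), array([-0.004, -0.129])]
xyz/.15 [0.3134 2.513  1.8704] rows>= 9.444956232942511 | rz/pi -0.0614 rows>= 1.2857265726293636 cur yaw 1.571 tilt [-6.e-04  1.e-03 -1.e+00] q6 -2.102 t 3.25
[ 0.52337919 -0.09021987] [ 0.54760545 -0.26858211]
```

>>> jog_arm:
  rows:
    - {"rot":[0,0,0],"xyz":[0.026,0.21,0.156],"grip":0.6}
    - {"rot":[0,0,0],"xyz":[0.026,0.21,0.156],"grip":0.6}
    - {"rot":[0,0,0],"xyz":[0.026,0.21,0.156],"grip":0.6}
    - {"rot":[0,0,0],"xyz":[0.026,0.21,0.156],"grip":0.6}
    - {"rot":[0,0,0],"xyz":[0.026,0.21,0.156],"grip":0.6}
    - {"rot":[0,0,0],"xyz":[0.026,0.21,0.156],"grip":0.6}
    - {"rot":[0,0,0],"xyz":[0.026,0.21,0.156],"grip":0.6}
    - {"rot":[0,0,0],"xyz":[0.026,0.21,0.156],"grip":0.6}
    - {"rot":[0,0,0],"xyz":[0.026,0.21,0.156],"grip":0.6}
    - {"rot":[0,0,0],"xyz":[0.026,0.21,0.156],"grip":0.6}
    - {"rot":[0,0,0],"xyz":[0.026,0.21,0.156],"grip":0.6}
    - {"rot":[0,0,0],"xyz":[0.026,0.21,0.156],"grip":0.6}
    - {"rot":[0,0,-0.031],"xyz":[0,0,0],"grip":0.6}
    - {"rot":[0,0,-0.031],"xyz":[0,0,0],"grip":0.6}
    - {"rot":[0,0,0],"xyz":[0,0,0],"grip":0.6}
    - {"rot":[0,0,0],"xyz":[0,0,0],"grip":0.6}

```text
time_s: 4.85
ee_pos: [0.4507, 0.1854, 0.1199]
ee_rot: [-0.306, 3.126, 0.0]
force: [0.3, -0.4, 0.0]
grip_width: 0.0514
grip_force: 0.0
```

```bash
sed -i 's/HUB=np.array.*;MY/HUB=np.array([.5986,-.150]);MY/' h.py; python3 - <<'E'
from h import *
plan(.451,.1845,.028,.193+np.pi/2);print(robot.observe()['ee_pos'],robot.observe()['grip_width'])
c=cam('wrist');im=c['img']
g=im.min(2);m=(g>170).astype(np.uint8)
cs,_=cv2.findContours(m,0,2)
for k in cs:
    if cv2.contourArea(k)>150:
        P=np.array([onz(c,*p,.064)[:2] for p in k[:,0]])
        print(cv2.contourArea(k),k[:,0].mean(0),cv2.minAreaRect((P*1000).astype(np.float32)))
cv2.imwrite('pics/w3.png',im)
E
```

```text
xyz/.15 [-0.0008 -0.0066  0.6129] rows>= 1.838918302615632 | rz/pi 0.0006 rows>= 0.012600423731334798 cur yaw 1.7657 tilt [ 3.e-04  2.e-04 -1.e+00] q6 -1.553 t 4.85
[0.45065736 0.18543307 0.11994054] 0.05144895685045247
214.0 [196.7037037  321.92592593] ((547.7705688476562, 160.26187133789062), (9.343655586242676, 23.412405014038086), 86.17874145507812)
187.5 [485.66666667 274.54545455] ((467.8934326171875, 356.414306640625), (6.793501853942871, 26.780391693115234), 77.14566802978516)
1409.5 [255.53846154 208.4       ] ((450.7010498046875, 183.95729064941406), (48.553367614746094, 15.003881454467773), 10.61617660522461)
355.5 [249.43333333 163.8       ] ((419.9409484863281, 177.06954956054688), (20.115575790405273, 17.63380241394043), 10.301859855651855)
177.0 [36.61904762 32.14285714] ((367.23284912109375, 42.7651252746582), (7.080175399780273, 10.231313705444336), 0.41432178020477295)
3499.5 [94.28735632 28.34099617] ((359.5960998535156, 72.50959777832031), (27.564483642578125, 99.82356262207031), 10.174150466918945)
```

>>> jog_arm:
  rows:
    - {"rot":[0,0,0],"xyz":[0,-0.008,0.15],"grip":0.6}
    - {"rot":[0,0,0],"xyz":[0,0,0.15],"grip":0.6}
    - {"rot":[0,0,0],"xyz":[0,0,0.15],"grip":0.6}
    - {"rot":[0,0,0],"xyz":[0,0,0.1],"grip":0.6}
    - {"rot":[0,0,0],"xyz":[0,0,0.06],"grip":0.6}
    - {"rot":[0,0,0],"xyz":[0,0,0],"grip":0.6}
    - {"rot":[0,0,0],"xyz":[0,0,0],"grip":0.1}
    - {"rot":[0,0,0],"xyz":[0,0,0],"grip":0.1}
    - {"rot":[0,0,0],"xyz":[0,0,0],"grip":0.1}
    - {"rot":[0,0,0],"xyz":[0,0,0],"grip":0.1}
    - {"rot":[0,0,0],"xyz":[0,0,0],"grip":0.1}
    - {"rot":[0,0,0],"xyz":[0,0,0],"grip":0.1}
  squeeze: 60

```text
time_s: 6.1
ee_pos: [0.4526, 0.1837, 0.0292]
ee_rot: [-0.306, 3.125, 0.0]
force: [0.4, -0.0, 5.9]
grip_width: 0.0172
grip_force: 60.8
```

```bash
python3 - <<'E'
from h import *
s=robot.observe();print(s['ee_pos'],s['grip_width'],s['grip_force'])
p=mach(-.064,.143);plan(p[0],p[1],.2,.135+np.pi/2);print(p)
E
```

```text
[0.45255671 0.1836657  0.02915229] 0.017242594600435455 60.844480991363525
xyz/.15 [-0.1289 -1.8595 -1.1388] rows>= 6.553119747074821 | rz/pi 0.0193 rows>= 0.4035175859205692 cur yaw 1.7663 tilt [ 2.1e-03  5.0e-04 -1.0e+00] q6 -1.558 t 6.1
[ 0.52535722 -0.08627798]
```

>>> jog_arm:
  rows:
    - {"rot":[0,0,0],"xyz":[0,0,-0.1],"grip":0.1}
    - {"rot":[0,0,0],"xyz":[0,0,-0.25],"grip":0.1}
    - {"rot":[0,0,0],"xyz":[0,0,-0.25],"grip":0.1}
    - {"rot":[0,0,0],"xyz":[0,0,-0.25],"grip":0.1}
    - {"rot":[0,0,0],"xyz":[0,0,-0.25],"grip":0.1}
    - {"rot":[0,0,0],"xyz":[-0.013,-0.1,-0.04],"grip":0.1}
    - {"rot":[0,0,0],"xyz":[-0.013,-0.2,0],"grip":0.1}
    - {"rot":[0,0,0],"xyz":[-0.013,-0.22,0],"grip":0.1}
    - {"rot":[0,0,0],"xyz":[-0.013,-0.22,0],"grip":0.1}
    - {"rot":[0,0,0],"xyz":[-0.013,-0.22,0],"grip":0.1}
    - {"rot":[0,0,0],"xyz":[-0.013,-0.22,0],"grip":0.1}
    - {"rot":[0,0,0],"xyz":[-0.013,-0.22,0],"grip":0.1}
    - {"rot":[0,0,0],"xyz":[-0.013,-0.2,0],"grip":0.1}
    - {"rot":[0,0,0],"xyz":[-0.013,-0.16,0],"grip":0.1}
    - {"rot":[0,0,0],"xyz":[-0.013,-0.1,0],"grip":0.1}
    - {"rot":[0,0,0.0193],"xyz":[0,0,0],"grip":0.1}
    - {"rot":[0,0,0],"xyz":[0,0,0],"grip":0.1}
    - {"rot":[0,0,0],"xyz":[0,0,0],"grip":0.1}

```text
time_s: 7.9
ee_pos: [0.5244, -0.0859, 0.1986]
ee_rot: [0.214, -3.133, -0.001]
force: [0.9, 0.4, -1.6]
grip_width: 0.0171
grip_force: 59.9
```

```bash
python3 - <<'E'
from h import *
s=robot.observe();print(s['ee_pos'],s['grip_width'],s['grip_force'],inv(s['ee_pos'][:2]))
p=mach(-.064,.143);plan(p[0],p[1],.1407,.135+np.pi/2)
# scraper side-view check: white blob near tool
c=cam('side');print(np.array(proj(c,s['ee_pos'])).round())
u,v=map(int,proj(c,s['ee_pos']))
cv2.imwrite('pics/s1.png',cv2.resize(c['img'][v-70:v+70,u-70:u+90],(800,700)[:2] if 0 else (685,600),interpolation=cv2.INTER_CUBIC))
E
```

```text
[ 0.52440248 -0.08588688  0.19864115] 0.017088449789612666 59.89451050758362 [-0.06489342  0.14351604]
xyz/.15 [-0.0064 -0.0038  0.3863] rows>= 1.1590066236091048 | rz/pi 0.0005 rows>= 0.010301604647439597 cur yaw 1.7073 tilt [-1.2e-03  7.0e-04 -1.0e+00] q6 -2.033 t 7.9
[305. 207.]
```

>>> jog_arm:
  rows:
    - {"rot":[0,0,0],"xyz":[-0.006,-0.003,0.12],"grip":0.1}
    - {"rot":[0,0,0],"xyz":[0,0,0.12],"grip":0.1}
    - {"rot":[0,0,0],"xyz":[0,0,0.08],"grip":0.1}
    - {"rot":[0,0,0],"xyz":[0,0,0.04],"grip":0.1}
    - {"rot":[0,0,0],"xyz":[0,0,0.02],"grip":0.1}
    - {"rot":[0,0,0],"xyz":[0,0,0],"grip":0.1}
    - {"rot":[0,0,0],"xyz":[0,0,0],"grip":0.1}
    - {"rot":[0,0,0],"xyz":[0,0,0],"grip":0.1}

```text
time_s: 8.75
ee_pos: [0.5265, -0.087, 0.143]
ee_rot: [-0.212, 3.133, -0.001]
force: [0.2, 0.4, -1.3]
grip_width: 0.0171
grip_force: 59.9
```

```bash
python3 - <<'E'
from h import *
s=robot.observe();print(s['ee_pos'],s['force'],s['grip_force'],inv(s['ee_pos'][:2]))
p=mach(-.064,-.045);plan(p[0],p[1],.1407,.135+np.pi/2)
E
```

```text
[ 0.52646259 -0.08697857  0.14303564] [ 0.17698448  0.41876646 -1.3241082 ] 59.9011766910553 [-0.06299898  0.14215701]
xyz/.15 [ 0.0067 -1.2477  0.0165] rows>= 3.743485214176351 | rz/pi 0.0 rows>= 0.00019665025898899898 cur yaw 1.7058 tilt [ 1.6e-03 -5.0e-04 -1.0e+00] q6 -2.032 t 8.75
```

>>> jog_arm:
  rows:
    - {"rot":[0,0,0],"xyz":[0,-0.03,0.013],"grip":0.1}
    - {"rot":[0,0,0],"xyz":[0,-0.06,0],"grip":0.1}
    - {"rot":[0,0,0],"xyz":[0,-0.06,0],"grip":0.1}
    - {"rot":[0,0,0],"xyz":[0,-0.06,0],"grip":0.1}
    - {"rot":[0,0,0],"xyz":[0,-0.07,0],"grip":0.1}
    - {"rot":[0,0,0],"xyz":[0,-0.07,0],"grip":0.1}
    - {"rot":[0,0,0],"xyz":[0,-0.07,0],"grip":0.1}
    - {"rot":[0,0,0],"xyz":[0,-0.07,0],"grip":0.1}
    - {"rot":[0,0,0],"xyz":[0,-0.07,0],"grip":0.1}
    - {"rot":[0,0,0],"xyz":[0,-0.07,0],"grip":0.1}
    - {"rot":[0,0,0],"xyz":[0,-0.07,0],"grip":0.1}
    - {"rot":[0,0,0],"xyz":[0,-0.07,0],"grip":0.1}
    - {"rot":[0,0,0],"xyz":[0,-0.07,0],"grip":0.1}
    - {"rot":[0,0,0],"xyz":[0,-0.07,0],"grip":0.1}
    - {"rot":[0,0,0],"xyz":[0,-0.07,0],"grip":0.1}
    - {"rot":[0,0,0],"xyz":[0,-0.07,0],"grip":0.1}
    - {"rot":[0,0,0],"xyz":[0,-0.07,0],"grip":0.1}
    - {"rot":[0,0,0],"xyz":[0,-0.07,0],"grip":0.1}
    - {"rot":[0,0,0],"xyz":[0,-0.04,0],"grip":0.1}
    - {"rot":[0,0,0],"xyz":[0,0,0],"grip":0.1}

```text
time_s: 10.75
ee_pos: [0.5507, -0.2707, 0.1403]
ee_rot: [-0.21, 3.134, -0.001]
force: [0.5, -0.1, -0.9]
grip_width: 0.017
grip_force: 59.9
```

>>> jog_arm:
  rows:
    - {"rot":[0,0,0],"xyz":[0,0,0],"grip":0.1}
    - {"rot":[0,0,0],"xyz":[0,0,0],"grip":0.1}
    - {"rot":[0,0,0],"xyz":[0,0,-0.1],"grip":0.1}
    - {"rot":[0,0,0],"xyz":[0,0,-0.2],"grip":0.1}
    - {"rot":[0,0,0],"xyz":[0,0,-0.25],"grip":0.1}
    - {"rot":[0,0,0],"xyz":[0,0,-0.25],"grip":0.1}
    - {"rot":[0,0,0],"xyz":[0,0.1,-0.2],"grip":0.1}
    - {"rot":[0,0,0],"xyz":[0,0.15,-0.2],"grip":0.1}
    - {"rot":[0,0,0],"xyz":[0,0.15,0],"grip":0.1}
    - {"rot":[0,0,0],"xyz":[0,0,0],"grip":0.1}

```text
time_s: 11.75
ee_pos: [0.5432, -0.2077, 0.3238]
ee_rot: [-0.217, 3.13, -0.002]
force: [0.1, -0.1, -1.5]
grip_width: 0.0172
grip_force: 59.9
```

```bash
python3 - <<'E'
from h import *
s=robot.observe();print(s['ee_pos'],s['force'],s['grip_force'],s['time_s'])
W=cam('wrist');D=cam('side');S=cam('scene')
for n,c in(('w',W),('d',D),('s',S)):
    h=cv2.cvtColor(c['img'],cv2.COLOR_BGR2HSV);m=cv2.inRange(h,(3,100,60),(24,255,255))
    q,l,st,ce=cv2.connectedComponentsWithStats(m)
    for i in range(1,q):
        if st[i,4]>6:
            a=inv(onz(c,*ce[i],.1145)[:2]);b=inv(onz(c,*ce[i],.0545)[:2])
            if -.16<a[0]<.15 and -.2<a[1]<.2: print(n,st[i,4],ce[i].round(),'deck',a.round(3),'trough',b.round(3))
cv2.imwrite('pics/w4.png',cv2.resize(W['img'],(800,600)))
plan(.451,.1845,.22,.193+np.pi/2)
E
```

```text
[ 0.54315943 -0.2077364   0.32384629] [ 0.14105167 -0.12868309 -1.4995152 ] 59.92528438568115 11.75
w 107 [209. 151.] deck [-0.069 -0.031] trough [-0.056 -0.04 ]
w 60 [195. 154.] deck [-0.066 -0.046] trough [-0.052 -0.058]
d 51 [349. 300.] deck [-0.096 -0.076] trough [-0.055 -0.035]
d 25 [356. 306.] deck [-0.095 -0.095] trough [-0.053 -0.057]
xyz/.15 [0.2488 2.6896 0.6684] rows>= 8.347630210456654 | rz/pi -0.0184 rows>= 0.38456035941465117 cur yaw 1.7061 tilt [-0.e+00 -6.e-04 -1.e+00] q6 -2.224 t 11.9
```

All three offcuts are in the trough: both views agree at trough depth, with two of the pieces touching. Returning the scraper.

>>> jog_arm:
  rows:
    - {"rot":[0,0,0],"xyz":[0.018,0.1,0],"grip":0.1}
    - {"rot":[0,0,0],"xyz":[0.018,0.19,0],"grip":0.1}
    - {"rot":[0,0,0],"xyz":[0.018,0.21,0.05],"grip":0.1}
    - {"rot":[0,0,0],"xyz":[0.018,0.21,0.09],"grip":0.1}
    - {"rot":[0,0,0],"xyz":[0.018,0.21,0.09],"grip":0.1}
    - {"rot":[0,0,0],"xyz":[0.018,0.21,0.09],"grip":0.1}
    - {"rot":[0,0,0],"xyz":[0.018,0.21,0.09],"grip":0.1}
    - {"rot":[0,0,0],"xyz":[0.018,0.21,0.09],"grip":0.1}
    - {"rot":[0,0,0],"xyz":[0.018,0.21,0.09],"grip":0.1}
    - {"rot":[0,0,0],"xyz":[0.018,0.21,0.09],"grip":0.1}
    - {"rot":[0,0,0],"xyz":[0.018,0.21,0.09],"grip":0.1}
    - {"rot":[0,0,0],"xyz":[0.018,0.2,0.09],"grip":0.1}
    - {"rot":[0,0,0],"xyz":[0.018,0.18,0.09],"grip":0.1}
    - {"rot":[0,0,0],"xyz":[0.015,0.13,0.09],"grip":0.1}
    - {"rot":[0,0,-0.018],"xyz":[0,0,0],"grip":0.1}
    - {"rot":[0,0,0],"xyz":[0,0,0],"grip":0.1}
    - {"rot":[0,0,0],"xyz":[0,0,0],"grip":0.1}

```text
time_s: 13.6
ee_pos: [0.4511, 0.1846, 0.1642]
ee_rot: [0.298, -3.127, 0.0]
force: [0.5, 0.9, -1.0]
grip_width: 0.0172
grip_force: 59.9
```

```bash
python3 - <<'E'
from h import *
s=robot.observe();print(s['ee_pos'])
plan(.452,.1845,.0305,.193+np.pi/2)
E
```

```text
[0.45112007 0.1845549  0.16416242]
xyz/.15 [-0.006  -0.0014  0.8911] rows>= 2.6733066428815566 | rz/pi -0.0009 rows>= 0.019705968337025002 cur yaw 1.7608 tilt [-3.e-04 -1.e-04 -1.e+00] q6 -1.55 t 13.6
```

>>> jog_arm:
  rows:
    - {"rot":[0,0,0],"xyz":[0,0,0.12],"grip":0.1}
    - {"rot":[0,0,0],"xyz":[0,0,0.22],"grip":0.1}
    - {"rot":[0,0,0],"xyz":[0,0,0.22],"grip":0.1}
    - {"rot":[0,0,0],"xyz":[0,0,0.17],"grip":0.1}
    - {"rot":[0,0,0],"xyz":[0,0,0.09],"grip":0.1}
    - {"rot":[0,0,0],"xyz":[0,0,0.05],"grip":0.1}
    - {"rot":[0,0,0],"xyz":[0,0,0.03],"grip":0.1}
    - {"rot":[0,0,0],"xyz":[0,0,0],"grip":0.1}
    - {"rot":[0,0,0],"xyz":[0,0,0],"grip":0.1}

```text
time_s: 14.5
ee_pos: [0.4524, 0.1849, 0.0304]
ee_rot: [-0.3, 3.125, 0.0]
force: [-0.4, -0.2, -0.1]
grip_width: 0.0173
grip_force: 60.0
```

>>> jog_arm:
  rows:
    - {"rot":[0,0,0],"xyz":[0,0,0.007],"grip":0.1}
    - {"rot":[0,0,0],"xyz":[0,0,0],"grip":0.1}
    - {"rot":[0,0,0],"xyz":[0,0,0],"grip":0.5}
    - {"rot":[0,0,0],"xyz":[0,0,0],"grip":0.5}
    - {"rot":[0,0,0],"xyz":[0,0,0],"grip":0.5}
    - {"rot":[0,0,0],"xyz":[0,0,0],"grip":0.5}
    - {"rot":[0,0,0],"xyz":[0,0,0],"grip":0.5}
    - {"rot":[0,0,0],"xyz":[0,0,-0.1],"grip":0.5}
    - {"rot":[0,0,0],"xyz":[0,0,-0.22],"grip":0.5}
    - {"rot":[0,0,0],"xyz":[0,0,-0.27],"grip":0.5}
    - {"rot":[0,0,0],"xyz":[0,0,-0.27],"grip":0.5}
    - {"rot":[0,0,0],"xyz":[0,0,-0.27],"grip":0.5}
    - {"rot":[0,0,0],"xyz":[0,0,-0.15],"grip":0.6}
    - {"rot":[0,0,0],"xyz":[0,0,0],"grip":0.6}

```text
time_s: 15.9
ee_pos: [0.4542, 0.1853, 0.2248]
ee_rot: [-0.299, 3.118, 0.002]
force: [0.4, -0.2, -0.1]
grip_width: 0.0511
grip_force: 0.0
```

```bash
python3 - <<'E'
from h import *
s=robot.observe();print(s['ee_pos'],s['grip_width'])
plan(.467,.361,.22,np.pi/2-.206)
c=cam('wrist');g=c['img'].min(2);m=(g>170).astype(np.uint8)
cs,_=cv2.findContours(m,0,2)
for k in cs:
    if cv2.contourArea(k)>150:
        P=np.array([onz(c,*p,.064)[:2] for p in k[:,0]])
        print(cv2.contourArea(k),k[:,0].mean(0),cv2.minAreaRect((P*1000).astype(np.float32)))
E
```

```text
[0.45422541 0.18533491 0.22480914] 0.05109293882500144
xyz/.15 [-0.3062  1.1335  0.0352] rows>= 3.5238921896500877 | rz/pi 0.1265 rows>= 2.6515808023614715 cur yaw 1.7623 tilt [ 0.0094  0.002  -1.    ] q6 -1.552 t 15.9
362.5 [130.35294118 369.76470588] ((744.7810668945312, 86.37651062011719), (33.72657012939453, 26.68770980834961), 6.81786584854126)
436.0 [270.0969697  352.56363636] ((685.5701904296875, 254.22027587890625), (92.99771881103516, 36.73638916015625), 84.50841522216797)
158.0 [  4.30769231 326.65384615] ((698.4542236328125, -70.31163787841797), (10.906545639038086, 52.008216857910156), 85.14207458496094)
179.5 [377.74193548 298.90322581] ((577.6804809570312, 349.3349914550781), (35.882137298583984, 12.057401657104492), 79.88522338867188)
268.0 [212.04 256.8 ] ((559.4100341796875, 156.23776245117188), (25.980314254760742, 17.01253318786621), 7.810381889343262)
841.0 [452.0989011  236.08791209] ((486.604248046875, 402.1427917480469), (29.573780059814453, 41.318748474121094), 77.07965850830078)
950.5 [254.86764706 150.39705882] ((444.19256591796875, 180.39370727539062), (64.27867889404297, 18.54180908203125), 10.32865047454834)
4937.0 [120.02150538  21.28494624] ((351.7806396484375, 65.09998321533203), (43.48112869262695, 105.08140563964844), 9.310017585754395)
```

>>> jog_arm:
  rows:
    - {"rot":[0,0,0],"xyz":[-0.05,0.16,0],"grip":0.6}
    - {"rot":[0,0,0],"xyz":[-0.05,0.19,0],"grip":0.6}
    - {"rot":[0,0,0],"xyz":[-0.05,0.2,0],"grip":0.6}
    - {"rot":[0,0,0],"xyz":[-0.05,0.2,0],"grip":0.6}
    - {"rot":[0,0,0],"xyz":[-0.05,0.2,0],"grip":0.6}
    - {"rot":[0,0,0],"xyz":[-0.05,0.18,0],"grip":0.6}
    - {"rot":[0,0,0.04],"xyz":[0,0,0],"grip":0.6}
    - {"rot":[0,0,0.045],"xyz":[0,0,0],"grip":0.6}
    - {"rot":[0,0,0.041],"xyz":[0,0,0],"grip":0.6}
    - {"rot":[0,0,0],"xyz":[0,0,0],"grip":0.6}
    - {"rot":[0,0,0],"xyz":[0,0,0],"grip":0.6}

```text
time_s: 17.05
ee_pos: [0.4623, 0.3591, 0.2182]
ee_rot: [-0.316, -3.123, 0.003]
force: [0.3, -0.2, 0.7]
grip_width: 0.0514
grip_force: 0.0
```

```bash
python3 - <<'E'
from h import *
s=robot.observe();print(s['ee_pos'],s['grip_width'])
plan(.467,.361,.078,np.pi/2-.206)
c=cam('wrist');im=c['img'];hv=cv2.cvtColor(im,cv2.COLOR_BGR2HSV)
m=((hv[...,1]<40)&(hv[...,2]>130)).astype(np.uint8)
cs,_=cv2.findContours(m,0,2)
for k in cs:
    if cv2.contourArea(k)>300:
        P=np.array([onz(c,*p,.117)[:2] for p in k[:,0]])
        print(cv2.contourArea(k),k[:,0].mean(0),cv2.minAreaRect((P*1000).astype(np.float32)))
m=cv2.inRange(hv,(5,90,60),(20,255,255));cs,_=cv2.findContours(m,0,2);k=max(cs,key=cv2.contourArea)
hull=cv2.convexHull(k)[:,0];print('hull',hull.min(0),hull.max(0))
P=np.array([onz(c,*p,.068)[:2] for p in hull if p[1]<300])
A=np.c_[2*P,np.ones(len(P))];s=np.linalg.lstsq(A,(P**2).sum(1),rcond=None)[0];print('wheel',s[:2],np.sqrt(s[2]+s[:2]@s[:2]))
cv2.imwrite('pics/w5.png',cv2.resize(im,(800,600),interpolation=cv2.INTER_CUBIC))
E
```

```text
[0.46233215 0.35907121 0.21821838] 0.05139801276226546
xyz/.15 [-0.0303  0.0209  0.9347] rows>= 2.806186312915484 | rz/pi 0.0013 rows>= 0.02799411761472328 cur yaw 1.369 tilt [-0.0029 -0.0017 -1.    ] q6 -0.856 t 17.05
940.0 [491.63235294 344.35294118] ((662.4800415039062, 557.0542602539062), (35.63180923461914, 45.02355194091797), 36.07062911987305)
1495.5 [241.3006993  350.06993007] ((623.6490478515625, 309.8527526855469), (49.483001708984375, 89.75624084472656), 21.154277801513672)
372.0 [112.625 289.   ] ((529.0660400390625, 213.07522583007812), (21.20121192932129, 22.250946044921875), 80.3130111694336)
2262.0 [257.78761062 298.05309735] ((567.020751953125, 337.979248046875), (68.1197509765625, 62.26167297363281), 80.15411376953125)
732.5 [257.26 253.53] ((522.118408203125, 346.5944519042969), (53.74498748779297, 38.4170036315918), 79.67736053466797)
852.0 [ 78.74074074 192.81481481] ((438.7154541015625, 218.95550537109375), (41.99618148803711, 15.944427490234375), 10.122268676757812)
1173.0 [260.32692308 184.03846154] ((465.0436096191406, 361.99859619140625), (29.772615432739258, 38.1917610168457), 84.00062561035156)
579.0 [ 99.08035714 178.5       ] ((431.9798278808594, 237.20803833007812), (50.23679733276367, 17.817066192626953), 11.294628143310547)
hull [389  13] [511 193]
wheel [0.4452618  0.56350698] 0.07880631988026954
```

View pics/w5.png

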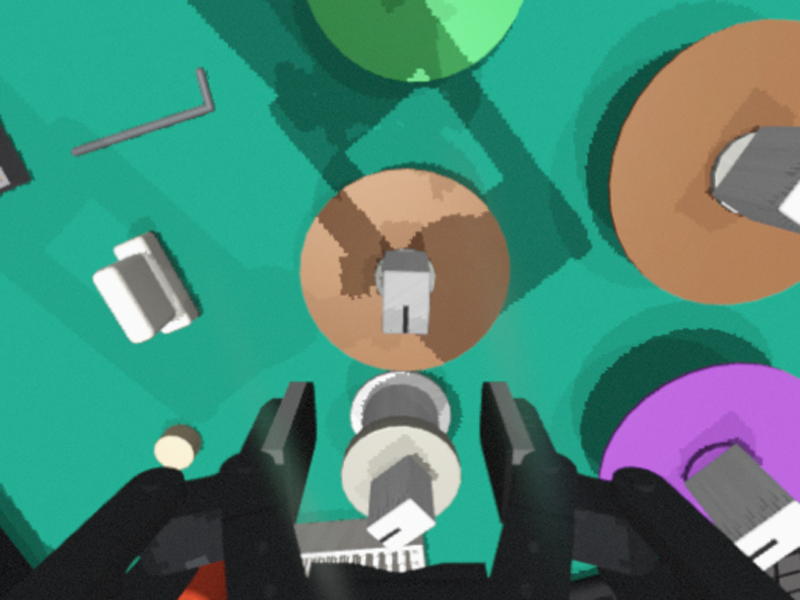

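The scraper stands upright at (140,290). The brown arbor's head is squarely aligned with the tool, its top face spanning (381–430, 272–333) and the groove pointing down the picture.

```bash
python3 - <<'E'
from h import *
c=cam('wrist')
H=np.array([onz(c,u*.64,v*.64,.117)[:2] for u,v in((385,272),(430,273),(429,333),(381,332))])
print(H.mean(0));d=H[2]+H[3]-H[0]-H[1];yaw=np.arctan2(d[1],d[0]);print('yaw',yaw)
hv=cv2.cvtColor(c['img'],cv2.COLOR_BGR2HSV);m=cv2.inRange(hv,(5,60,40),(20,255,255));m[:,:180]=0;m[:,340:]=0;m[250:]=0
cs,_=cv2.findContours(m,0,2);k=max(cs,key=cv2.contourArea);hull=cv2.convexHull(k)[:,0];print(hull.min(0),hull.max(0))
P=np.array([onz(c,*p,.068)[:2] for p in hull if p[1]<225])
A=np.c_[2*P,np.ones(len(P))];s=np.linalg.lstsq(A,(P**2).sum(1),rcond=None)[0];print('wheel',s[:2],np.sqrt(s[2]+s[:2]@s[:2]))
plan(.467,.3615,.079,np.pi/2-.206)
E
```

```text
[0.46732762 0.36145786]
yaw -0.2359183319595085
[193 108] [324 236]
wheel [0.4662539  0.36094568] 0.06211803215269991
xyz/.15 [-0.026   0.0213  0.9342] rows>= 2.804272403923951 | rz/pi 0.001 rows>= 0.021999818284120207 cur yaw 1.3681 tilt [-1.6e-03 -9.0e-04 -1.0e+00] q6 -0.856 t 17.15
```

>>> jog_arm:
  rows:
    - {"rot":[0,0,0.003],"xyz":[-0.025,0.018,0],"grip":0.6}
    - {"rot":[0,0,0],"xyz":[0,0,0.15],"grip":0.6}
    - {"rot":[0,0,0],"xyz":[0,0,0.2],"grip":0.6}
    - {"rot":[0,0,0],"xyz":[0,0,0.2],"grip":0.6}
    - {"rot":[0,0,0],"xyz":[0,0,0.2],"grip":0.6}
    - {"rot":[0,0,0],"xyz":[0,0,0.12],"grip":0.6}
    - {"rot":[0,0,0],"xyz":[0,0,0.06],"grip":0.6}
    - {"rot":[0,0,0],"xyz":[0,0,0],"grip":0.6}
    - {"rot":[0,0,0],"xyz":[0,0,0],"grip":0.6}

```text
time_s: 18.05
ee_pos: [0.4683, 0.362, 0.0817]
ee_rot: [0.335, 3.122, 0.002]
force: [0.5, 0.2, -0.4]
grip_width: 0.0514
grip_force: 0.0
```

```bash
python3 - <<'E'
from h import *
s=robot.observe();print(s['ee_pos'],s['force'])
plan(.4668,.3612,.079,np.pi/2-.21)
E
```

```text
[0.46834877 0.36195079 0.08166957] [ 0.45094041  0.18367688 -0.43808399]
xyz/.15 [ 0.0091 -0.0071  0.0178] rows>= 0.06352637553569186 | rz/pi -0.0012 rows>= 0.024760406358698025 cur yaw 1.3571 tilt [ 1.6e-03  9.0e-04 -1.0e+00] q6 -0.845 t 18.05
```

>>> jog_arm:
  rows:
    - {"rot":[0,0,-0.001],"xyz":[0.009,-0.007,0.016],"grip":0.6}
    - {"rot":[0,0,0],"xyz":[0,0,0],"grip":0.6}
    - {"rot":[0,0,0],"xyz":[0,0,0],"grip":0.2}
    - {"rot":[0,0,0],"xyz":[0,0,0],"grip":0.2}
    - {"rot":[0,0,0],"xyz":[0,0,0],"grip":0.2}
    - {"rot":[0,0,0],"xyz":[0,0,0],"grip":0.2}
    - {"rot":[0,0,0],"xyz":[0,0,0],"grip":0.2}
    - {"rot":[0,0,0],"xyz":[0,0,0],"grip":0.2}
    - {"rot":[0,0,0],"xyz":[0,0,0],"grip":0.2}
  squeeze: 90

```text
time_s: 18.95
ee_pos: [0.4664, 0.3612, 0.0791]
ee_rot: [0.33, 3.123, 0.001]
force: [-0.7, 1.1, 5.3]
grip_width: 0.0228
grip_force: 89.0
```

```bash
python3 - <<'E'
from h import *
s=robot.observe();print(s['ee_pos'],s['force'],s['moment'])
plan(.4668,.3612,.079,np.pi/2-.21)
E
```

```text
[0.46636504 0.36117164 0.07907368] [-0.70887273  1.05253882  5.33679172] [ 0.03606075  0.09675216 -0.02797773]
xyz/.15 [-0.0028  0.0008  0.0005] rows>= 0.008841278905128667 | rz/pi -0.0002 rows>= 0.004232733860512244 cur yaw 1.3602 tilt [ 1.1e-03  8.0e-04 -1.0e+00] q6 -0.848 t 18.95
```

>>> jog_arm:
  rows:
    - {"rot":[0,0,0],"xyz":[0,0,-0.05],"grip":0.2}
    - {"rot":[0,0,0],"xyz":[0,0,-0.1],"grip":0.2}
    - {"rot":[0,0,0],"xyz":[0,0,-0.15],"grip":0.2}
    - {"rot":[0,0,0],"xyz":[0,0,-0.2],"grip":0.2}
    - {"rot":[0,0,0],"xyz":[0,0,-0.2],"grip":0.2}
    - {"rot":[0,0,0],"xyz":[0,0,-0.2],"grip":0.2}
    - {"rot":[0,0,0],"xyz":[0,0,-0.17],"grip":0.2}
    - {"rot":[0,0,0],"xyz":[0,0,-0.1],"grip":0.2}
    - {"rot":[0,0,0],"xyz":[0,0,0],"grip":0.2}
    - {"rot":[0,0,0],"xyz":[0,0,0],"grip":0.2}

```text
time_s: 19.95
ee_pos: [0.4653, 0.3604, 0.2528]
ee_rot: [-0.33, -3.123, 0.002]
force: [-0.0, -0.1, -4.3]
grip_width: 0.0228
grip_force: 88.4
```

```bash
python3 - <<'E'
from h import *
s=robot.observe();print(s['ee_pos'],s['force'],s['grip_width'])
plan(*HUB,.25,np.pi/2+.51)
E
```

```text
[0.46529133 0.36035219 0.25275453] [-0.03787596 -0.10930979 -4.25093793] 0.02277104271837867
xyz/.15 [-1.5807 -3.1412  0.0203] rows>= 10.549656827062678 | rz/pi -0.2294 rows>= 4.807223947348257 cur yaw 1.3601 tilt [-0.0015 -0.001  -1.    ] q6 -0.848 t 19.95
```

>>> jog_arm:
  rows:
    - {"rot":[0,0,0],"xyz":[-0.05,-0.1,0],"grip":0.2}
    - {"rot":[0,0,0],"xyz":[-0.09,-0.18,0],"grip":0.2}
    - {"rot":[0,0,0],"xyz":[-0.11,-0.22,0],"grip":0.2}
    - {"rot":[0,0,0],"xyz":[-0.11,-0.22,0],"grip":0.2}
    - {"rot":[0,0,0],"xyz":[-0.11,-0.22,0],"grip":0.2}
    - {"rot":[0,0,0],"xyz":[-0.11,-0.22,0],"grip":0.2}
    - {"rot":[0,0,0],"xyz":[-0.11,-0.22,0],"grip":0.2}
    - {"rot":[0,0,0],"xyz":[-0.11,-0.22,0],"grip":0.2}
    - {"rot":[0,0,0],"xyz":[-0.11,-0.22,0],"grip":0.2}
    - {"rot":[0,0,0],"xyz":[-0.11,-0.22,0],"grip":0.2}
    - {"rot":[0,0,0],"xyz":[-0.11,-0.22,0],"grip":0.2}
    - {"rot":[0,0,0],"xyz":[-0.11,-0.22,0],"grip":0.2}
    - {"rot":[0,0,0],"xyz":[-0.11,-0.22,0],"grip":0.2}
    - {"rot":[0,0,0],"xyz":[-0.11,-0.21,0],"grip":0.2}
    - {"rot":[0,0,0],"xyz":[-0.08,-0.16,0],"grip":0.2}
    - {"rot":[0,0,0],"xyz":[-0.04,-0.07,0],"grip":0.2}
    - {"rot":[0,0,0],"xyz":[0,0,0],"grip":0.2}
    - {"rot":[0,0,0],"xyz":[0,0,0],"grip":0.2}

```text
time_s: 21.75
ee_pos: [0.5983, -0.1485, 0.2526]
ee_rot: [-0.33, -3.122, -0.003]
force: [0.6, 0.8, -3.2]
grip_width: 0.023
grip_force: 88.9
```

>>> jog_arm:
  rows:
    - {"rot":[0,0,-0.02],"xyz":[0,0,0],"grip":0.2}
    - {"rot":[0,0,-0.035],"xyz":[0,0,0],"grip":0.2}
    - {"rot":[0,0,-0.04],"xyz":[0,0,0],"grip":0.2}
    - {"rot":[0,0,-0.04],"xyz":[0,0,0],"grip":0.2}
    - {"rot":[0,0,-0.04],"xyz":[0,0,0],"grip":0.2}
    - {"rot":[0,0,-0.034],"xyz":[0,0,0],"grip":0.2}
    - {"rot":[0,0,-0.02],"xyz":[0,0,0],"grip":0.2}
    - {"rot":[0,0,0],"xyz":[0,0,0],"grip":0.2}
    - {"rot":[0,0,0],"xyz":[0,0,0],"grip":0.2}

```text
time_s: 22.65
ee_pos: [0.5989, -0.148, 0.2537]
ee_rot: [0.791, -3.04, -0.001]
force: [-0.5, -0.0, -4.2]
grip_width: 0.0232
grip_force: 88.8
```

```bash
python3 - <<'E'
from h import *
s=robot.observe();print(s['ee_pos'],s['force'],s['grip_width'])
plan(*HUB,.195,np.pi/2+.51)
c=cam('wrist');im=c['img'];cv2.imwrite('pics/w6.png',im)
hv=cv2.cvtColor(im,cv2.COLOR_BGR2HSV);m=cv2.inRange(hv,(3,60,40),(22,255,255))
cs,_=cv2.findContours(m,0,2);k=max(cs,key=cv2.contourArea);hull=cv2.convexHull(k)[:,0];print(hull.min(0),hull.max(0))
zw=s['ee_pos'][2]-.0191+.008
P=np.array([onz(c,*p,zw)[:2] for p in hull if p[1]<240])
A=np.c_[2*P,np.ones(len(P))];q=np.linalg.lstsq(A,(P**2).sum(1),rcond=None)[0];print('wheel',q[:2],np.sqrt(q[2]+q[:2]@q[:2]),'rel tcp',q[:2]-s['ee_pos'][:2])
E
```

```text
[ 0.59891785 -0.1479512   0.25374011] [-0.49559645 -0.00630291 -4.16950074] 0.023177330919474094
xyz/.15 [ 0.0085 -0.0111  0.3916] rows>= 1.175533806184982 | rz/pi -0.0003 rows>= 0.0057148766665548485 cur yaw 2.0799 tilt [-4.e-04  4.e-04 -1.e+00] q6 -2.462 t 22.65
[136 124] [372 301]
wheel [ 0.5989057 -0.1496016] 0.062345493251423155 rel tcp [-1.21449163e-05 -1.65039192e-03]
```

>>> jog_arm:
  rows:
    - {"rot":[0,0,0],"xyz":[0.003,-0.003,0.08],"grip":0.2}
    - {"rot":[0,0,0],"xyz":[0,0,0.12],"grip":0.2}
    - {"rot":[0,0,0],"xyz":[0,0,0.1],"grip":0.2}
    - {"rot":[0,0,0],"xyz":[0,0,0.06],"grip":0.2}
    - {"rot":[0,0,0],"xyz":[0,0,0.03],"grip":0.2}
    - {"rot":[0,0,0],"xyz":[0,0,0.02],"grip":0.2}
    - {"rot":[0,0,0],"xyz":[0,0,0.02],"grip":0.2}
    - {"rot":[0,0,0],"xyz":[0,0,0.02],"grip":0.2}
    - {"rot":[0,0,0],"xyz":[0,0,0.02],"grip":0.2}
    - {"rot":[0,0,0],"xyz":[0,0,0],"grip":0.2}
    - {"rot":[0,0,0],"xyz":[0,0,0],"grip":0.2}

```text
time_s: 23.8
ee_pos: [0.5989, -0.15, 0.1833]
ee_rot: [0.791, -3.04, -0.0]
force: [-0.9, -0.0, -3.4]
grip_width: 0.0231
grip_force: 88.8
```

>>> jog_arm:
  rows:
    - {"rot":[0,0,0],"xyz":[0,0,0.015],"grip":0.2}
    - {"rot":[0,0,0],"xyz":[0,0,0.015],"grip":0.2}
    - {"rot":[0,0,0],"xyz":[0,0,0.015],"grip":0.2}
    - {"rot":[0,0,0],"xyz":[0,0,0.015],"grip":0.2}
    - {"rot":[0,0,0],"xyz":[0,0,0.015],"grip":0.2}
    - {"rot":[0,0,0],"xyz":[0,0,0],"grip":0.2}
    - {"rot":[0,0,0],"xyz":[0,0,0],"grip":0.2}

```text
time_s: 24.5
ee_pos: [0.5989, -0.15, 0.1718]
ee_rot: [0.791, -3.04, -0.0]
force: [0.4, 0.6, -3.4]
grip_width: 0.0231
grip_force: 88.8
```

>>> jog_arm:
  rows:
    - {"rot":[0,0,0],"xyz":[0,0,0.015],"grip":0.2}
    - {"rot":[0,0,0],"xyz":[0,0,0.015],"grip":0.2}
    - {"rot":[0,0,0],"xyz":[0,0,0.015],"grip":0.2}
    - {"rot":[0,0,0],"xyz":[0,0,0.015],"grip":0.2}
    - {"rot":[0,0,0],"xyz":[0,0,0.015],"grip":0.2}
    - {"rot":[0,0,0],"xyz":[0,0,0.015],"grip":0.2}
    - {"rot":[0,0,0],"xyz":[0,0,0],"grip":0.2}
    - {"rot":[0,0,0],"xyz":[0,0,0],"grip":0.2}

```text
time_s: 25.3
ee_pos: [0.5989, -0.15, 0.1582]
ee_rot: [0.79, -3.04, -0.0]
force: [-1.8, 0.7, -4.1]
grip_width: 0.0233
grip_force: 88.7
```

The key is in the keyway: the arbor is 17 mm below where the key would ride on the face, with no push-back. Now pressing against the spring.

>>> jog_arm:
  rows:
    - {"rot":[0,0,0],"xyz":[0,0,0.015],"grip":0.2}
    - {"rot":[0,0,0],"xyz":[0,0,0.015],"grip":0.2}
    - {"rot":[0,0,0],"xyz":[0,0,0.015],"grip":0.2}
    - {"rot":[0,0,0],"xyz":[0,0,0.012],"grip":0.2}
    - {"rot":[0,0,0],"xyz":[0,0,0],"grip":0.2}
    - {"rot":[0,0,0],"xyz":[0,0,0],"grip":0.2}
    - {"rot":[0,0,0],"xyz":[0,0,0],"grip":0.2}

```text
time_s: 26.0
ee_pos: [0.599, -0.1499, 0.1517]
ee_rot: [-0.791, 3.04, -0.0]
force: [-5.6, 2.8, 4.9]
grip_width: 0.0231
grip_force: 89.9
```

>>> jog_arm:
  rows:
    - {"rot":[0,0,0],"xyz":[0.0025,0.0035,0],"grip":0.2}
    - {"rot":[0,0,0],"xyz":[0,0,0.008],"grip":0.2}
    - {"rot":[0,0,0],"xyz":[0,0,0.008],"grip":0.2}
    - {"rot":[0,0,0],"xyz":[0,0,0.006],"grip":0.2}
    - {"rot":[0,0,0],"xyz":[0,0,0],"grip":0.2}
    - {"rot":[0,0,0],"xyz":[0,0,0],"grip":0.2}
    - {"rot":[0,0,0],"xyz":[0,0,0],"grip":0.2}

```text
time_s: 26.7
ee_pos: [0.599, -0.1499, 0.1491]
ee_rot: [-0.79, 3.039, -0.002]
force: [-5.2, 2.6, 8.9]
grip_width: 0.0233
grip_force: 90.6
```

>>> jog_arm:
  rows:
    - {"rot":[0,0,0],"xyz":[0.002,0.002,0.006],"grip":0.2}
    - {"rot":[0,0,0],"xyz":[0,0,0.006],"grip":0.2}
    - {"rot":[0,0,0],"xyz":[0,0,0],"grip":0.2}
    - {"rot":[0,0,0],"xyz":[0,0,0],"grip":0.2}
    - {"rot":[0,0,0],"xyz":[0,0,0],"grip":0.2}
    - {"rot":[0,0,0],"xyz":[0,0,0],"grip":0.2}

```text
time_s: 27.3
ee_pos: [0.599, -0.1499, 0.1491]
ee_rot: [-0.79, 3.038, -0.003]
force: [-8.5, 4.2, 14.7]
grip_width: 0.0234
grip_force: 91.2
```

```bash
python3 - <<'E'
from h import *
s=robot.observe();print(s['ee_pos'],s['force'],s['moment'],R.from_rotvec(s['ee_rot']).as_matrix()[:,2])
D=cam('side');S=cam('scene');W=cam('wrist')
h=cv2.cvtColor(D['img'],cv2.COLOR_BGR2HSV);m=cv2.inRange(h,(3,100,60),(24,255,255))
q,l,st,ce=cv2.connectedComponentsWithStats(m)
for i in range(1,q):
    if st[i,4]>6:
        b=inv(onz(D,*ce[i],.0545)[:2])
        if -.16<b[0]<.1 and -.2<b[1]<.2: print(st[i,4],'trough',b.round(3))
u,v=map(int,proj(D,[.5986,-.15,.14]));a,b=map(int,proj(S,[.5986,-.15,.14]))
f=lambda c,u,v:cv2.resize(c['img'][v-50:v+50,u-50:u+50],(400,400),interpolation=cv2.INTER_CUBIC)
cv2.imwrite('pics/end.png',np.hstack([f(D,u,v),f(S,a,b)]))
E
```

```text
[ 0.59898708 -0.1498846   0.14905822] [-8.45319736  4.17200052 14.68043859] [0.70293216 1.55352831 0.03703328] [ 0.00278646 -0.00116336 -0.99999544]
985 trough [0.061 0.131]
52 trough [-0.054 -0.035]
24 trough [-0.053 -0.057]
```

View pics/end.png

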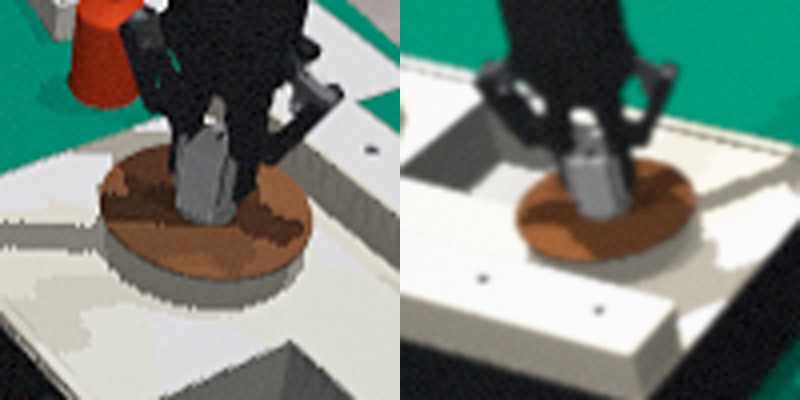

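The wheel sits level, low over the hub in both views. Pressing further raises the force (8.9 to 14.7 N) without moving the tool (z stays at 0.149), so the flange is home. The offcuts are still in the trough, so I'm handing in.

```bash
python3 -c "
from cell import robot
print(robot.sign_off())"
```

```text
the job is handed in; nothing more can be done
None
```

The job is handed in: the three offcuts are in the trough, the scraper stands back on the bench, and the cut-off wheel's arbor is home in the hub and held pressed down (result not reported back).

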